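# Put the loose locks away in the stock trays of a key shop

### The job

Put the four loose locks that lie on the counter (half cylinder, double cylinder, thumb-turn cylinder and padlock) away in the stock trays: each goes into the open bay of the tray that has a lock of the same kind wired on its back shelf as a sample. Set each one down gently, do not drop it, so that it lies flat on the floor of the bay, same side up as on the counter. Leave the customer's car key and the spray can where they are.

Things in the scene. Friction and masses are not known exactly. Their poses are not given: they have to be found in the camera images.
- half_cylinder: Half door-lock cylinder, the shortest: 41 mm long (x -20.5 to +20.5), keyhole at -x end, dark cam at +x end. Brass, on its side: 17 mm thick barrel along x, 10 mm thick leg beside it at +y; 33 mm wide (y -16 to +16). Grip across y with the tips low: widest 8.5 mm (barrel) and 5 mm (leg) above its support. Origin: centre of underside, z up. 130 g.
- double_cylinder: Double door-lock cylinder, 62 mm long (x -31 to +31), keyholes at both ends, dark cam in a slot in the middle. Brass, on its side: 17 mm thick barrel along x, 10 mm thick leg beside it at +y; 33 mm wide (y -16 to +16). Grip across y with the tips low: widest 8.5 mm (barrel) and 5 mm (leg) above its support. Origin: centre of underside, z up. 200 g.
- thumbturn_cylinder: Thumb-turn door-lock cylinder, 84 mm long: lock part x -42 to +20, then a flat round turn 27 mm across out to +42. Brass, on its side: 17 mm thick barrel along x, 10 mm thick leg beside it at +y; 33 mm wide (y -16 to +16). Grip across y with the tips low: widest 8.5 mm (barrel) and 5 mm (leg) above its support. Origin: centre of underside, z up; a grip there holds the lock part. 240 g.
- padlock: Padlock lying flat: brass body 34 mm (x) by 40 mm (y) by 18 mm high, steel shackle of 8 mm bar on its +x side, out to 47 mm from the origin. Origin: centre of the underside of the brass body, z up; grip the body across y. 170 g.
- tray_half: Fixed grey tray, sample: a half cylinder, 41 mm long. Origin under the centre of its open bay, at counter height. Bay inside 105 mm (x) by 114 mm (y), floor 3 mm up, walls 25 mm high, 3 mm thick. At +x (away from the robot, within 7 degrees) a shelf 50 mm deep, 18 mm high with the sample wired on it (top 37 mm). Tray spans x -56 to +106, y -60 to +60 mm.
- tray_double: Fixed grey tray, sample: a double cylinder, 62 mm long. Origin under the centre of its open bay, at counter height. Bay inside 105 mm (x) by 114 mm (y), floor 3 mm up, walls 25 mm high, 3 mm thick. At +x (away from the robot, within 7 degrees) a shelf 50 mm deep, 18 mm high with the sample wired on it (top 37 mm). Tray spans x -56 to +106, y -60 to +60 mm.
- tray_thumbturn: Fixed grey tray, sample: a thumb-turn cylinder, 84 mm. Origin under the centre of its open bay, at counter height. Bay inside 105 mm (x) by 114 mm (y), floor 3 mm up, walls 25 mm high, 3 mm thick. At +x (away from the robot, within 7 degrees) a shelf 50 mm deep, 18 mm high with the sample wired on it (top 37 mm). Tray spans x -56 to +106, y -60 to +60 mm.
- tray_padlock: Fixed grey tray, sample: a padlock. Origin under the centre of its open bay, at counter height. Bay inside 105 mm (x) by 114 mm (y), floor 3 mm up, walls 25 mm high, 3 mm thick. At +x (away from the robot, within 7 degrees) a shelf 50 mm deep, 18 mm high with the sample wired on it (top 37 mm). Tray spans x -56 to +106, y -60 to +60 mm.
- car_key: A customer's car key lying among the loose locks: black remote head 50 by 34 by 14 mm with a steel ring, steel blade to +x; 104 mm over all (x -51 to +53). Origin: under it, near the middle. Not stock: leave it alone.
- spray_can: Upright lubricant spray can, 52 mm across, 155 mm high, at the left of the work. Origin: centre of its underside. Leave it alone.
Things that resemble listed ones, but are neither listed nor needed, are in the scene too. What is shaped like the padlock but orange or pink is not meant.

How it is judged:
By the outcome, as a careful person would: the job done as asked, in the order asked, and still so for the second after the job is handed in, with the robot touching nothing.
It also fails if it takes over 104 s, if anything falls off the work surface, if the arm or the gripper's body presses on something with over 40 N, if the wrist force passes 120 N, or if a joint passes its speed limit or range.

### The arm

A 6-joint arm with a two-finger parallel gripper is mounted at the origin on the work surface. World frame = base frame: x ahead of the robot, y to its left, z up, the work surface at z = 0. Lengths are in m, angles in rad, forces in N, time in s.
With the tool pointing down it reaches from about 0.25 to 0.725 m from the base axis. Payload 4 kg.
Tool frame: the origin (TCP) lies midway between the tips of the shut fingers; the grasp point (between the pads) lies 19 mm behind it (r.pinch_z is the distance from the TCP to the grasp point, in m); z points along the fingers, y is the line along which they close (so a half turn about z gives the same grasp; the last joint's range is limited). The gripper opens to 85 mm and grips with 20 to 120 N. Pads are 22 mm wide; open, the fingers measure 114 mm over their backs; the gripper's body (76 mm by 85 mm) begins 54 mm behind the grasp point. The pads swing forward as they close: fully open they stand 13 mm farther back than shut.
Start: joints at [1.188, 0.241, 0.005, 1.335, 0, 1.571], TCP at [0.187, 0.464, 0.231] pointing down, gripper open.
Joint ranges: [-2.72, 2.72], [-1.05, 1.87], [-1.09, 1.28], [-1.99, 2.15], [-1.42, 1.44], [-3.14, 3.14]. Speed limits (rad/s): [2.79, 2.79, 3.14, 3.14, 3.14, 3.14].

### API

Orientations are given as a unit quaternion [w, x, y, z].
In Python, from plant import r gives the robot as it stands. The module is installed in compiled form; this text tells all that it offers.
- The arm moves only by the shell command python3 -m jog 'ROWS' [FORCE]. ROWS is JSON, a list that holds one entry, the list of rows, each a list of 7 numbers: the opening, from 0 (shut) to 1 (fully open), then the shift along the tool's x, y, z as a fraction of full scale, then the turn, a rotation vector about the tool's x, y, z as a fraction of full scale. In form: [[[hand, x, y, z, wx, wy, wz], ...]]. A call has 1 to 20 rows; each row is the pose to reach, as a shift and turn from the pose commanded when the call began, along the tool's axes at that moment; what a row does not reach only later rows make up. Full scale, the value 1, is 500 mm for a shift and pi/4 rad for a turn. A row lasts 1/8 s, in which the tool goes at most 62.5 mm and 10.7 degrees, less where a joint would pass 70% of its speed; a pose out of reach is approached as far as the arm can. A call with a number of a shift or a turn outside -1 to 1 is refused whole. A call with a gripper value outside its range is refused whole. The fingers move at their own pace and stop on an object; FORCE is the grip in N (left out, the last holds). Time passes only in rows, so rows that repeat a pose let the fingers close. It gives the time, the measured TCP pose, the force, the opening and the grip force at its end, in the units of the state.
- r.state(): the state, without advancing time (a new reading comes with each control period).
- r.get_image(name): name is "scene" or "top" or "wrist"; returns (picture, depth): 384x512x3 uint8, red, green, blue; 384x512 float32, m along the optical axis (not along the pixel's ray), 0 where there is no reading.
- r.camera_params(name): a dict with "mtx" (3x3 intrinsics, pixels), "R" (3x3) and "t" (3): a world point X has camera coordinates R X + t. Camera axes: x right, y down, z forward; pixel columns grow to the right and rows downward; lengths in m; the calibration is good to about 2 mm. A picture is of the moment at which its call begins: read the wrist's pose just before it. camera_params takes no time and is no camera call; for the wrist camera it gives the pose at the moment of the call.
- r.sign_off(): hands the job in; it is judged then, once.
Trained networks look in the newest picture that a camera, given by its name, has taken for a name from the list of things; names that differ only in an ending like _2 or _b are one class to them, and where a whole thing is asked for, a point or a joint stands for the part that bears it (a point fixed in the world has none). Each returns a list of dicts, best first, with "conf" (0 to 1); they miss things now and then, are a little off and sometimes report something else, mostly with a low value. They report only what shows in the picture. A call takes as long as a camera call. They do not tell look-alikes from the thing itself.
- r.cut_out(camera, label): "pixels" (384x512 bool, what is visible of it) and "box" ([centre column, centre row, width, height] in pixels, round what is visible of it).
The state is a dict: "clock": time; "joint_pos": joint angles; "qd": joint speeds; "joint_efforts": joint torques, N m; "tool_pos": TCP position; "tcp_rot": TCP orientation; "contact_force": force on the tool from outside, world axes, zero at the start; "wrist_torque": the same for the moment, N m; "gripper_width": finger opening in m; "grasp_force": force on a finger pad.
Only numpy, scipy, OpenCV 4.12 (cv2) and the standard library are available. Lean on these libraries where they do the work, as an engineer would, in place of code of your own. Each camera call takes 0.05 s, during which the arm holds its last target. There are 200 camera calls.

## Working session

There is one attempt and no reset: what is moved stays moved. The work goes in short steps, Python scripts to look and compute and a shell command to move; the robot and the scene stay as the last step left them, time stands still between calls to the robot, and variables do not carry over. Pictures are saved under pics/ and viewed, at most 14 in all, crops included, and the job is handed in when it is done.

```bash
mkdir -p pics; cat > h.py <<'E'
import numpy as np, cv2
from plant import r
def cloud(cam,d):
    p=r.camera_params(cam);K=p["mtx"];v,u=np.mgrid[0:384,0:512]
    c=np.stack([(u-K[0][2])*d/K[0][0],(v-K[1][2])*d/K[1][1],d],-1)
    return (c-np.array(p["t"]))@np.array(p["R"])
E
python3 - <<'E'
from h import *
for c in("scene","top"):
    im,d=r.get_image(c); np.savez(c+".npz",im=im,d=d,w=cloud(c,d))
    cv2.imwrite(f"pics/{c}0.png",cv2.resize(im[:,:,::-1],(800,600),interpolation=cv2.INTER_CUBIC))
s=r.state();print(s["clock"],s["tool_pos"],s["tcp_rot"],s["gripper_width"])
E
```

```text
0.1 [0.18655942 0.46329577 0.23050956] [-1.58386479e-04  1.90227472e-01  9.81739606e-01 -9.10756384e-04] 0.08552254033448081
```

View pics/top0.png

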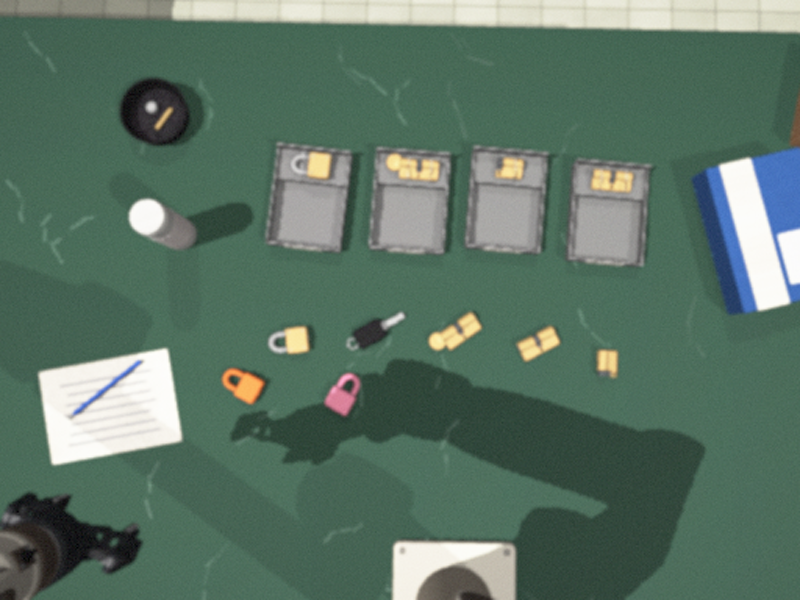

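View pics/scene0.png

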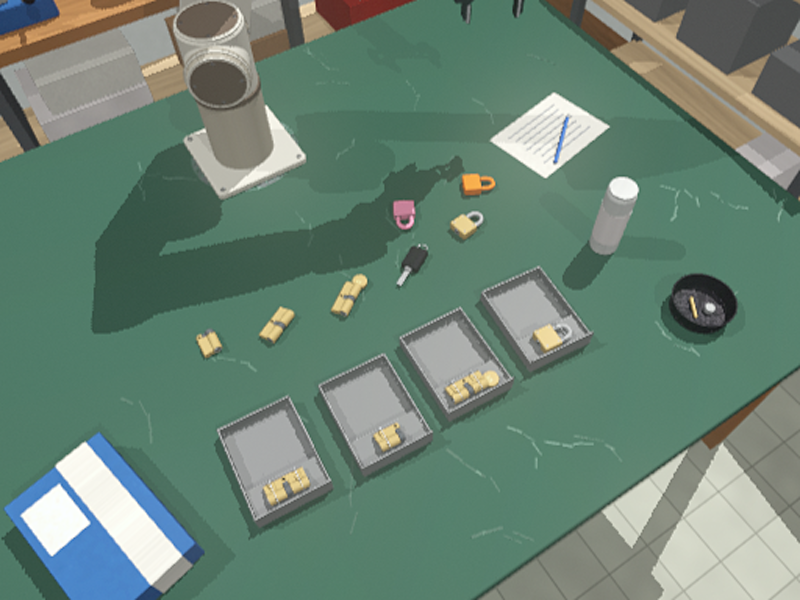

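The top view shows, at 800x600, the trays from left to right: padlock (310,197), thumb-turn (410,200), half (507,200) and double (610,212). The loose locks are the padlock (297,340), thumb-turn (457,331), double (538,343) and half (607,362). The car key is at (375,330), and the orange and pink padlocks are decoys.

```bash
python3 - <<'E'
from h import *
for cam,box in (("top",[100,280,195,400]),("scene",None)):
    z=np.load(cam+".npz");im,d,w=z["im"],z["d"],z["w"]
    hsv=cv2.cvtColor(im,cv2.COLOR_RGB2HSV)
    m=cv2.inRange(hsv,(14,70,110),(28,255,255))
    m[(w[...,0]<.2)|(w[...,0]>.75)|(abs(w[...,1])>.45)|(d==0)|(w[...,2]<-.01)|(w[...,2]>.06)]=0
    m=cv2.morphologyEx(m,cv2.MORPH_CLOSE,np.ones((3,3),np.uint8))
    n,l,st,c=cv2.connectedComponentsWithStats(m)
    for i in range(1,n):
        if st[i,4]<60: continue
        P=w[l==i]; R=cv2.minAreaRect((P[:,:2]*1000).astype(np.float32))
        print(cam,np.round(c[i]*800/512),st[i,4],"rect",[np.round(x,1) for x in R],"z",np.round(np.percentile(P[:,2],[10,50,90])*1000,1))
    g=(hsv[...,1]<40)&(w[...,0]>.35)&(w[...,0]<.7)&(abs(w[...,1])<.32)&(d>0)&(w[...,2]>-.005)&(w[...,2]<.05)
    g=cv2.morphologyEx(g.astype(np.uint8),cv2.MORPH_CLOSE,np.ones((5,5),np.uint8))
    n,l,st,c=cv2.connectedComponentsWithStats(g)
    for i in range(1,n):
        if st[i,4]<1000: continue
        P=w[l==i]; R=cv2.minAreaRect((P[:,:2]*1000).astype(np.float32))
        print("tray",np.round(c[i]*800/512),st[i,4],[np.round(x,1) for x in R])
p=r.camera_params("top");print(p["mtx"],-np.array(p["R"]).T@p["t"])
E
```

```text
top [319. 165.] 243 rect [array([558.4, 175.8]), array([346.8,  43.9]), np.float64(20.2)] z [24.5 33.9 37. ]
top [413. 168.] 403 rect [array([561.7,  73. ]), array([316.2,  84.3]), np.float64(1.0)] z [23.4 28.9 34.4]
top [510. 168.] 190 rect [array([697.6, -83.3]), array([43.5, 37.1]), np.float64(81.5)] z [24.  29.1 34.3]
top [611. 180.] 320 rect [array([564.6, -82.5]), array([ 60.9, 476.4]), np.float64(34.9)] z [24.5 29.2 34.3]
top [455. 333.] 442 rect [array([416.2,  23.6]), array([ 41.6, 139.8]), np.float64(26.8)] z [ 1.2 11.2 16.5]
top [296. 339.] 246 rect [array([412.4, 259. ]), array([43.1, 38.2]), np.float64(9.2)] z [ 1.5 16.1 19.1]
top [538. 343.] 357 rect [array([398.9, -39.4]), array([ 49.2, 265.1]), np.float64(8.7)] z [ 1.7 11.2 16.6]
top [607. 361.] 198 rect [array([ 384.5, -247.5]), array([38.3, 40.6]), np.float64(88.5)] z [-0.3 11.  16. ]
top [242. 386.] 283 rect [array([352.4, 234.8]), array([ 61.9, 290.3]), np.float64(8.0)] z [-0.1 15.4 19.1]
tray [307. 208.] 2586 [array([544.9, 219. ]), array([339.3, 162.5]), np.float64(15.5)]
tray [408. 213.] 2494 [array([553.6,  83
[... 1030 characters left out ...]
([697.1, -80. ]), array([40.4, 37.3]), np.float64(80.0)] z [25.3 29.3 33.8]
scene [286. 485.] 338 rect [array([ 855.4, -258.9]), array([ 62.5, 390. ]), np.float64(85.3)] z [24.8 29.2 34.2]
tray [528. 309.] 2052 [array([836.1,  61.9]), array([184. , 757.6]), np.float64(47.0)]
tray [448. 354.] 2247 [array([817.8, -24.4]), array([176., 644.]), np.float64(59.5)]
tray [368. 403.] 2500 [array([ 807.5, -120.1]), array([146.7, 545.3]), np.float64(74.5)]
tray [270. 454.] 3110 [array([ 791.7, -252.7]), array([124.4, 518.3]), np.float64(86.0)]
[[429.25251711   0.         255.99528456]
 [  0.         429.25251711 194.14136654]
 [  0.           0.           1.        ]] [0.40317666 0.09534266 1.09664715]
```

```bash
cat >> h.py <<'E'
def onplane(cam,uv,z,p=None):
    p=p or r.camera_params(cam);R=np.array(p["R"]);C=-R.T@np.array(p["t"])
    uv=np.asarray(uv,float);ray=np.c_[uv,np.ones(len(uv))]@np.linalg.inv(np.array(p["mtx"])).T@R
    return (C+ray*((z-C[2])/ray[:,2])[:,None])[:,:2]
def rect(P):
    (c,s,a)=cv2.minAreaRect((np.asarray(P)*1000).astype(np.float32))
    if s[0]<s[1]: s=s[::-1];a+=90
    return np.round(c,1),np.round(s,1),round((a+90)%180-90,1)   # centre mm, long/short, yaw of long side
def brass(im,close=3):
    m=cv2.inRange(cv2.cvtColor(im,cv2.COLOR_RGB2HSV),(14,70,90),(28,255,255))
    return cv2.morphologyEx(m,cv2.MORPH_CLOSE,np.ones((close,close),np.uint8))
E
python3 - <<'E'
from h import *
z=np.load("top.npz");im,d,w=z["im"],z["d"],z["w"]
n,l,st,c=cv2.connectedComponentsWithStats(brass(im))
for i in range(1,n):
    if st[i,4]<150: continue
    v,u=np.nonzero(l==i); zz=.028 if c[i][1]*800/512<250 else .009
    print(np.round(c[i]*800/512),st[i,4],rect(onplane("top",np.c_[u,v],zz)))
hsv=cv2.cvtColor(im,cv2.COLOR_RGB2HSV)
g=((hsv[...,1]<45)&(hsv[...,2]>50)).astype(np.uint8)
g=cv2.morphologyEx(g,cv2.MORPH_CLOSE,np.ones((5,5),np.uint8))
n,l,st,c=cv2.connectedComponentsWithStats(g)
for i in range(1,n):
    if 2000<st[i,4]<6000:
        v,u=np.nonzero(l==i);print("tray",np.round(c[i]*800/512),st[i,4],rect(onplane("top",np.c_[u,v],.02)))
for n in("half","double","thumbturn","padlock"):
    for o in r.cut_out("top","tray_"+n)[:2]: 
        v,u=np.nonzero(o["pixels"]);print(n,o["conf"],rect(onplane("top",np.c_[u,v],.02)))
E
```

```text
[319. 165.] 243 (array([694.7, 226.1]), array([43.6, 35.4]), 1.1)
[413. 168.] 403 (array([692.6,  75.7]), array([87.2, 38.4]), 80.0)
[510. 168.] 190 (array([696.1, -82.4]), array([44.3, 32.9]), 86.3)
[611. 180.] 320 (array([ 678.8, -247.4]), array([65.7, 33.9]), 86.6)
[455. 333.] 442 (array([426.5,   1.7]), array([88.4, 37.7]), -58.1)
[297. 339.] 250 (array([412.3, 257.2]), array([43., 39.]), 7.9)
[538. 343.] 357 (array([ 413.6, -134.6]), array([67.3, 34.9]), -62.6)
[607. 361.] 198 (array([ 384.2, -246.1]), array([40.5, 33. ]), -0.1)
[243. 386.] 316 (array([338.1, 345.7]), array([68.7, 45.7]), 68.0)
tray [307. 200.] 3071 (array([643.7, 242.8]), array([173.8, 127.1]), -5.7)
tray [409. 205.] 2878 (array([641.3,  78.8]), array([173.7, 126.4]), -3.4)
tray [506. 202.] 3112 (array([646. , -78.5]), array([174.2, 126.9]), -4.1)
tray [607. 216.] 3063 (array([ 628.3, -243.4]), array([173.8, 129.9]), -4.0)
tray [760. 237.] 2555 (array([ 603.7, -503.6]), array([251.6,  99.5]), 14.3)
tray [109. 406.] 5392 (array([302.1, 549.7]), array([213.5, 154.9]), -78.6)
tray [453. 569.] 3070 (array([57.5, -0.2]), array([196.6,  91. ]), -89.1)
half 0.95 (array([645. , -77.9]), array([173.9, 128.4]), -3.0)
double 0.81 (array([ 627.5, -241.3]), array([173.7, 129.5]), -5.3)
thumbturn 0.92 (array([640.2,  80.1]), array([172.5, 120.6]), -3.0)
padlock 0.7 (array([642.6, 243.6]), array([168.7, 122.8]), -5.7)
padlock 0.6 (array([428.5, 131. ]), array([99.6, 34.5]), -58.7)
```

```bash
cat >> h.py <<'E'
from scipy.spatial.transform import Rotation as Ro
def goal(*targets):
    """targets: (x,y,z mm, yaw deg of tool y); prints row values from the present pose"""
    s=r.state();q=s["tcp_rot"];R=Ro.from_quat([q[1],q[2],q[3],q[0]]);p=np.array(s["tool_pos"])
    Y=R.as_matrix()[:,1]
    print("t %.2f"%s["clock"],"tcp",np.round(p*1000,1),"yaw",round(np.degrees(np.arctan2(Y[1],Y[0])),1),"j",np.round(s["joint_pos"],2),
      "w %.1f"%(s["gripper_width"]*1e3),"F",np.round(s["contact_force"],1),"g %.1f"%s["grasp_force"])
    for x,y,z,a in targets:
        a=np.radians(a);y_=np.array([np.cos(a),np.sin(a),0]);z_=np.array([0,0,-1.])
        G=Ro.from_matrix(np.c_[np.cross(y_,z_),y_,z_])
        print("row",np.round(R.inv().apply(np.array([x,y,z])/1e3-p)/.5,4),np.round((R.inv()*G).as_rotvec()/(np.pi/4),3))
E
python3 -c "
from h import *
goal((300,90,220,79),(350,-246,200,90))"
```

```text
t 0.30 tcp [186.7 463.6 231. ] yaw 68.1 j [ 1.19  0.24  0.    1.34 -0.    1.57] w 85.3 F [ 0.2  0.8 -0.2] g 0.0
row [-0.4894 -0.6084  0.0225] [-0.001 -0.    -0.243]
row [-0.8331 -1.1944  0.0629] [-0.001 -0.    -0.487]
```

```bash
python3 -m jog '[[[0.7,-0.49,-0.61,0.022,0,0,-0.24],[0.7,-0.49,-0.61,0.022,0,0,-0.24],[0.7,-0.49,-0.61,0.022,0,0,-0.24],[0.7,-0.49,-0.61,0.022,0,0,-0.24],[0.7,-0.49,-0.61,0.022,0,0,-0.24],[0.7,-0.49,-0.61,0.022,0,0,-0.24],[0.7,-0.69,-0.98,0.06,0,0,-0.487],[0.7,-0.69,-0.98,0.06,0,0,-0.487],[0.7,-0.69,-0.98,0.06,0,0,-0.487],[0.7,-0.69,-0.98,0.06,0,0,-0.487],[0.7,-0.69,-0.98,0.06,0,0,-0.487]]]'; python3 -c "
from h import *
goal((345,-246,200,90))"
```

```text
clock: 1.68
tool_pos: [0.3235, -0.1232, 0.2011]
tcp_rot: [-0.0, 0.005, 1.0, -0.0]
contact_force: [-0.9, -0.2, 0.1]
gripper_width: 0.0594
grasp_force: 0.0
t 1.68 tcp [ 323.5 -123.2  201.1] yaw 89.4 j [-0.36 -0.05 -0.4   1.22 -0.   -0.35] w 59.4 F [-0.9 -0.2  0.1] g 0.0
row [-0.0453 -0.2452  0.0023] [-0.001 -0.    -0.012]
```

```bash
python3 -m jog '[[[0.7,-0.045,-0.245,0.002,0,0,-0.01],[0.7,-0.045,-0.245,0.002,0,0,-0.01],[0.7,-0.045,-0.245,0.002,0,0,-0.01],[0.7,-0.045,-0.245,0.002,0,0,-0.01]]]'; cat >> h.py <<'E'
def look(name,zp=.009,lo=150):
    p=r.camera_params("wrist");im,d=r.get_image("wrist");w=cloud("wrist",d)
    cv2.imwrite("pics/%s.png"%name,im[:,:,::-1])
    n,l,st,c=cv2.connectedComponentsWithStats(brass(im,5))
    for i in range(1,n):
        if st[i,4]<lo: continue
        v,u=np.nonzero(l==i);print(np.round(c[i]),st[i,4],rect(onplane("wrist",np.c_[u,v],zp,p)),"zpct",np.round(np.percentile(w[v,u,2],[10,50,90])*1e3,1))
    return im,d,w
E
python3 -c "
from h import *
look('w1');goal()"
```

```text
clock: 2.17
tool_pos: [0.346, -0.2408, 0.2]
tcp_rot: [-0.001, -0.004, 1.0, 0.001]
contact_force: [-0.0, 0.3, -0.1]
gripper_width: 0.0596
grasp_force: 0.0
[253. 198.] 680 (array([ 385.7, -244.5]), array([46.6, 32.7]), -3.8) zpct [ 8.8 11.7 16.6]
[340. 219.] 712 (array([ 414.8, -132.3]), array([63.3, 36.5]), -61.7) zpct [ 6.8 13.3 16.6]
[442. 228.] 1091 (array([427.5,   2.7]), array([88.2, 43.1]), -58.3) zpct [ 6.3 12.5 16.3]
t 2.23 tcp [ 346.  -240.4  200.1] yaw 90.5 j [-0.61  0.1  -0.24  1.22  0.   -0.62] w 59.7 F [0.1 0.6 0.5] g 0.0
```

View pics/w1.png

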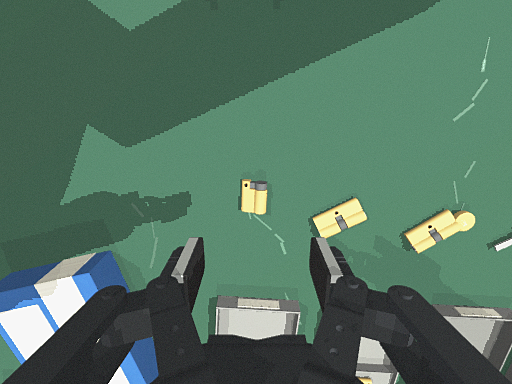

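The wrist view shows the half cylinder at (254,197) with its cam end towards the robot. The double is at (340,217) and the thumb-turn at (440,229). Next I refine the half cylinder's yaw.

```bash
python3 - <<'E'
from h import *
p=r.camera_params("wrist")
im,d=r.get_image("wrist")
for o in r.cut_out("wrist","half_cylinder")[:2]:
    v,u=np.nonzero(o["pixels"]);print(o["conf"],len(u),rect(onplane("wrist",np.c_[u,v],.009,p)))
cv2.imwrite("pics/w1c.png",cv2.resize(im[150:250,200:380,::-1],None,fx=4,fy=4,interpolation=cv2.INTER_CUBIC))
goal((385,-245,60,88),(385,-245,3,88))
E
```

```text
0.74 825 (array([ 385.2, -245.2]), array([45.5, 33.3]), -3.4)
t 2.33 tcp [ 346.2 -240.4  200.4] yaw 90.6 j [-0.61  0.1  -0.24  1.22  0.   -0.62] w 59.8 F [ 0.1  0.1 -0.2] g 0.0
row [-0.0776 -0.01    0.2808] [ 0.    -0.     0.057]
row [-0.0777 -0.0101  0.3948] [ 0.    -0.     0.057]
```

View pics/w1c.png

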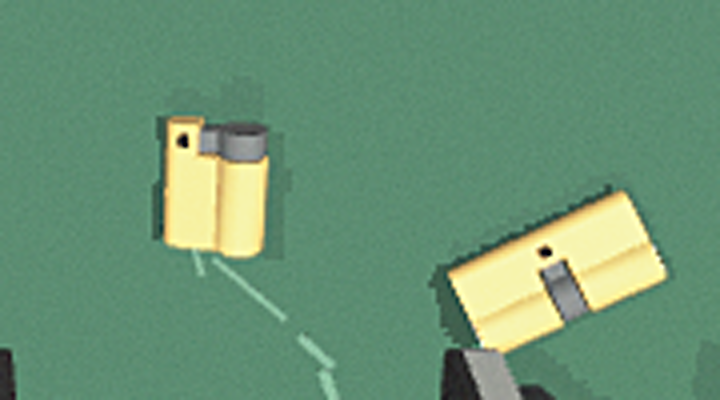

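The crop shows the half cylinder almost upright in the image with 1–2° of tilt, leg on the left and dark cam at the top. I descend with yaw 88.

```bash
python3 -m jog '[[[0.7,-0.0776,-0.01,0.1,0,0,0.057],[0.7,-0.0776,-0.01,0.2,0,0,0.057],[0.7,-0.0776,-0.01,0.3,0,0,0.057],[0.7,-0.0776,-0.01,0.35,0,0,0.057],[0.7,-0.0776,-0.01,0.37,0,0,0.057],[0.7,-0.0776,-0.01,0.385,0,0,0.057],[0.7,-0.0776,-0.01,0.395,0,0,0.057],[0.7,-0.0776,-0.01,0.395,0,0,0.057],[0.7,-0.0776,-0.01,0.395,0,0,0.057]]]'; python3 -c "
from h import *
goal((385,-245,3,88))"
```

```text
clock: 3.45
tool_pos: [0.3855, -0.2472, 0.0034]
tcp_rot: [0.001, 0.019, 1.0, -0.0]
contact_force: [0.5, -0.5, 1.3]
gripper_width: 0.0598
grasp_force: 0.0
t 3.45 tcp [ 385.5 -247.2    3.4] yaw 87.9 j [-0.57  0.4  -0.45  0.73 -0.   -0.53] w 59.8 F [ 0.5 -0.5  1.3] g 0.0
row [0.0012 0.0043 0.0009] [-0.001  0.001 -0.003]
```

```bash
python3 -m jog '[[[0.7,0.001,0.004,0.001,0,0,0],[0.3,0.001,0.004,0.001,0,0,0],[0.3,0.001,0.004,0.001,0,0,0],[0.2,0.001,0.004,0.001,0,0,0],[0.2,0.001,0.004,0.001,0,0,0],[0.2,0.001,0.004,0.001,0,0,0],[0.2,0.001,0.004,0.001,0,0,0],[0.2,0.001,0.004,0.001,0,0,0]]]' 40; python3 -c "
from h import *
goal((385,-245,120,88),(621,-77,120,86),(621,-77,15,86))"
```

```text
clock: 4.45
tool_pos: [0.3848, -0.2449, 0.0026]
tcp_rot: [0.0, 0.019, 1.0, -0.0]
contact_force: [-0.7, 0.7, 4.7]
gripper_width: 0.0307
grasp_force: 39.5
t 4.45 tcp [ 384.8 -244.9    2.6] yaw 87.9 j [-0.57  0.4  -0.45  0.72  0.   -0.53] w 30.7 F [-0.7  0.7  4.7] g 39.5
row [-0.0005 -0.0003 -0.2347] [-0.     0.001 -0.003]
row [-0.4597  0.353  -0.2346] [-0.     0.001  0.042]
row [-0.4596  0.353  -0.0246] [-0.     0.001  0.042]
```

```bash
python3 -m jog '[[[0.2,0,0,-0.02,0,0,0],[0.2,0,0,-0.08,0,0,0],[0.2,0,0,-0.16,0,0,0],[0.2,0,0,-0.235,0,0,0],[0.2,-0.1,0.08,-0.235,0,0,0.01],[0.2,-0.19,0.15,-0.235,0,0,0.02],[0.2,-0.28,0.22,-0.235,0,0,0.03],[0.2,-0.37,0.29,-0.235,0,0,0.04],[0.2,-0.46,0.353,-0.235,0,0,0.042],[0.2,-0.46,0.353,-0.235,0,0,0.042],[0.2,-0.46,0.353,-0.235,0,0,0.042],[0.2,-0.46,0.353,-0.235,0,0,0.042]]]'; python3 - <<'E'
from h import *
goal((621,-77,30,86),(621,-77,7,86))
p=r.camera_params("wrist");im,d=r.get_image("wrist");w=cloud("wrist",d)
cv2.imwrite("pics/w2.png",im[:,:,::-1])
E
```

```text
clock: 5.95
tool_pos: [0.6198, -0.0778, 0.1198]
tcp_rot: [-0.001, 0.036, 0.999, -0.0]
contact_force: [-0.3, 0.5, -0.8]
gripper_width: 0.0311
grasp_force: 40.0
t 5.95 tcp [619.8 -77.8 119.8] yaw 85.9 j [-0.12  0.55  0.17  1.2  -0.   -0.05] w 31.1 F [-0.3  0.5 -0.8] g 40.0
row [-0.0024  0.0019  0.1796] [-0.    -0.001 -0.002]
row [-0.0025  0.0019  0.2256] [-0.    -0.001 -0.002]
```

View pics/w2.png

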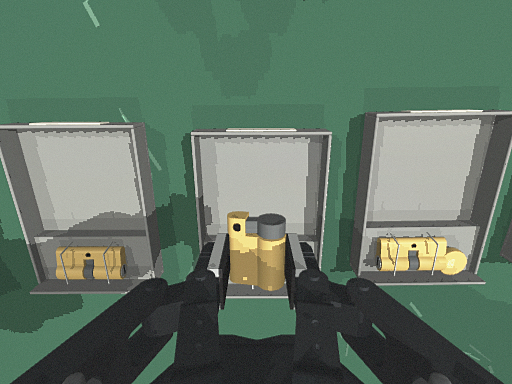

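The half cylinder is held level above the middle (half) tray. The tray's near rim runs (193,133)–(331,133), and the thumb-turn and double trays are on either side. I check the bay centre from that rim.

```bash
python3 - <<'E'
from h import *
P=onplane("wrist",[(193,132),(331,132),(0,127),(144,124),(363,113),(512,113)],.025)*1000
for i,n in enumerate(("half","double","thumb")):
    a,b=P[2*i],P[2*i+1];e=(b-a)/np.linalg.norm(b-a);f=np.array([e[1],-e[0]]);f=f*np.sign(f[0])
    print(n,np.round(a),np.round(b),round(np.linalg.norm(b-a)),"bay",np.round((a+b)/2+56*f),"yaw",round(np.degrees(np.arctan2(f[1],f[0])),1))
E
```

```text
half [ 563. -128.] [571. -12.] 116 bay [623. -74.] yaw -4.2
double [ 547. -289.] [ 554. -168.] 121 bay [ 606. -231.] yaw -3.0
thumb [558.  14.] [567. 137.] 123 bay [618.  71.] yaw -4.2
```

```bash
python3 -m jog '[[[0.2,-0.0024,0.004,0.08,0,0,0],[0.2,-0.0024,0.004,0.16,0,0,0],[0.2,-0.0024,0.004,0.2,0,0,0],[0.2,-0.0024,0.004,0.215,0,0,0],[0.2,-0.0024,0.004,0.222,0,0,0],[0.2,-0.0024,0.004,0.225,0,0,0],[0.2,-0.0024,0.004,0.227,0,0,0],[0.2,-0.0024,0.004,0.228,0,0,0],[0.2,-0.0024,0.004,0.228,0,0,0],[0.2,-0.0024,0.004,0.228,0,0,0]]]'; python3 -c "
from h import *
goal((621,-76,5.5,86))"
```

```text
clock: 7.25
tool_pos: [0.6225, -0.075, 0.0059]
tcp_rot: [0.0, 0.035, 0.999, -0.0]
contact_force: [0.2, 0.9, -1.9]
gripper_width: 0.0307
grasp_force: 40.0
t 7.25 tcp [622.5 -75.    5.9] yaw 86.0 j [-0.12  0.66  0.05  0.96 -0.   -0.05] w 30.7 F [ 0.2  0.9 -1.9] g 40.0
row [ 0.0028 -0.0022  0.0008] [-0.  0. -0.]
```

```bash
python3 -m jog '[[[0.2,0,0,0.0006,0,0,0],[0.2,0,0,0.001,0,0,0],[0.2,0,0,0.001,0,0,0],[0.2,0,0,0.001,0,0,0]]]'; python3 -c "
from h import *
goal()"
```

```text
clock: 7.75
tool_pos: [0.6225, -0.075, 0.0058]
tcp_rot: [0.0, 0.035, 0.999, 0.0]
contact_force: [-1.3, -0.4, 3.7]
gripper_width: 0.0308
grasp_force: 40.6
t 7.75 tcp [622.5 -75.    5.8] yaw 86.0 j [-0.12  0.66  0.04  0.95  0.   -0.05] w 30.8 F [-1.3 -0.4  3.7] g 40.6
```

```bash
python3 -m jog '[[[0.5,0,0,0,0,0,0],[0.5,0,0,0,0,0,0],[0.6,0,0,0,0,0,0],[0.6,0,0,-0.04,0,0,0],[0.6,0,0,-0.14,0,0,0],[0.6,0,0,-0.24,0,0,0],[0.6,0,0,-0.28,0,0,0],[0.6,0,0,-0.28,0,0,0]]]'; python3 -c "
from h import *
look('w3',.012)
goal((414,-133,145,41),(414,-133,60,28),(414,-133,3,28))"
```

```text
clock: 8.75
tool_pos: [0.624, -0.0752, 0.1476]
tcp_rot: [0.002, 0.035, 0.999, -0.0]
contact_force: [-0.7, -0.6, -0.4]
gripper_width: 0.0508
grasp_force: 0.0
[256. 180.] 1025 (array([623.5, -75.7]), array([44.8, 31.9]), -3.4) zpct [ 9.8 12.5 17.3]
[403. 237.] 2146 (array([703.9,  84.3]), array([96.6, 41.9]), 81.8) zpct [23.7 27.8 32.2]
[101. 243.] 1700 (array([ 688.4, -257.6]), array([76. , 37.2]), 85.9) zpct [23.1 27.2 32.5]
[255. 247.] 988 (array([707.4, -81.1]), array([44.6, 37.7]), 86.0) zpct [23.6 27.1 32.3]
t 8.80 tcp [622.7 -75.1 145.6] yaw 86.0 j [-0.12  0.54  0.22  1.25  0.   -0.05] w 51.1 F [-0.5  0.5  0.1] g 0.0
row [ 0.4082 -0.1448  0.0006] [0.001 0.002 0.999]
row [ 0.4085 -0.1448  0.1706] [1.000e-03 2.000e-03 1.288e+00]
row [ 0.4086 -0.1448  0.2846] [1.000e-03 2.000e-03 1.288e+00]
```

View pics/w3.png

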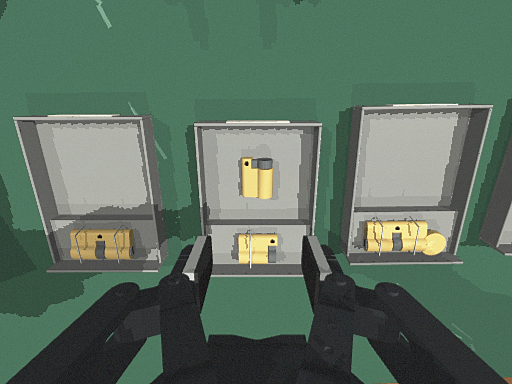

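The half cylinder lies in its bay at (257,178), flat and centred. From this picture I measure the other two bays from their near rims: double (16,118)–(151,117) and thumb-turn (357,108)–(492,105).

```bash
python3 - <<'E'
from h import *
P=onplane("wrist",[(195,124),(321,124),(15,118),(151,117),(357,108),(492,105)],.025)*1000
for i,n in enumerate(("half","double","thumb")):
    a,b=P[2*i],P[2*i+1];e=(b-a)/np.linalg.norm(b-a);f=np.array([e[1],-e[0]]);f=f*np.sign(f[0])
    print(n,round(np.linalg.norm(b-a)),"bay",np.round((a+b)/2+56*f),"yaw",round(np.degrees(np.arctan2(f[1],f[0])),1))
E
python3 -m jog '[[[0.6,0.11,-0.04,0.001,0,0,0.23],[0.6,0.21,-0.075,0.001,0,0,0.46],[0.6,0.31,-0.11,0.001,0,0,0.69],[0.6,0.408,-0.145,0.001,0,0,0.92],[0.6,0.408,-0.145,0.001,0,0,1],[0.6,0.408,-0.145,0.001,0,0,1],[0.6,0.408,-0.145,0.08,0,0,1],[0.6,0.408,-0.145,0.08,0,0,1]]]'; python3 -c "
from h import *
goal((414,-133,20,28),(414,-133,3,28))"
```

```text
half 117 bay [622. -74.] yaw -4.1
double 125 bay [ 604. -234.] yaw -3.7
thumb 122 bay [617.  78.] yaw -2.8
clock: 9.8
tool_pos: [0.4113, -0.132, 0.1024]
tcp_rot: [-0.004, 0.414, 0.91, -0.0]
contact_force: [-0.2, 0.2, 0.4]
gripper_width: 0.0514
grasp_force: 0.0
t 9.80 tcp [ 411.3 -132.   102.4] yaw 41.1 j [-0.31  0.22 -0.38  0.98  0.    0.54] w 51.4 F [-0.2  0.2  0.4] g 0.0
row [-0.0062  0.0034  0.1648] [-0.006 -0.008  0.29 ]
row [-0.0065  0.0035  0.1988] [-0.006 -0.008  0.29 ]
```

```bash
python3 -m jog '[[[0.6,-0.0062,0.0034,0.02,0,0,0.2],[0.6,-0.0062,0.0034,0.08,0,0,0.29],[0.6,-0.0062,0.0034,0.14,0,0,0.29],[0.6,-0.0062,0.0034,0.175,0,0,0.29],[0.6,-0.0062,0.0034,0.19,0,0,0.29],[0.6,-0.0062,0.0034,0.199,0,0,0.29],[0.6,-0.0062,0.0034,0.199,0,0,0.29],[0.6,-0.0062,0.0034,0.199,0,0,0.29]]]'; python3 -c "
from h import *
goal((414,-133,3,28))"
```

```text
clock: 10.8
tool_pos: [0.4177, -0.1345, 0.0065]
tcp_rot: [0.001, 0.516, 0.857, 0.0]
contact_force: [-0.1, -0.2, 0.1]
gripper_width: 0.051
grasp_force: 0.0
t 10.80 tcp [ 417.7 -134.5    6.5] yaw 27.9 j [-0.31  0.36 -0.49  0.71 -0.    0.77] w 51.0 F [-0.1 -0.2  0.1] g 0.0
row [ 0.0061 -0.0052  0.0069] [ 0.001  0.001 -0.001]
```

```bash
python3 -m jog '[[[0.6,0.006,-0.005,0.0069,0,0,0],[0.6,0.006,-0.005,0.0069,0,0,0],[0.3,0.006,-0.005,0.0069,0,0,0],[0.2,0.006,-0.005,0.0069,0,0,0],[0.2,0.006,-0.005,0.0069,0,0,0],[0.2,0.006,-0.005,0.0069,0,0,0],[0.2,0.006,-0.005,0.0069,0,0,0],[0.2,0.006,-0.005,0.0069,0,0,0]]]' 40; python3 -c "
from h import *
goal((414,-133,110,28),(603,-237,110,-4))"
```

```text
clock: 11.8
tool_pos: [0.4136, -0.1328, 0.0027]
tcp_rot: [0.0, 0.516, 0.857, 0.0]
contact_force: [-0.7, -0.1, 5.0]
gripper_width: 0.0307
grasp_force: 39.3
t 11.80 tcp [ 413.6 -132.8    2.7] yaw 27.9 j [-0.31  0.36 -0.51  0.7   0.    0.77] w 30.7 F [-0.7 -0.1  5. ] g 39.3
row [-0.0007  0.0006 -0.2145] [ 0.     0.    -0.002]
row [-0.3615  0.2371 -0.2144] [0.    0.    0.709]
```

```bash
python3 -m jog '[[[0.2,0,0,-0.02,0,0,0],[0.2,0,0,-0.08,0,0,0],[0.2,0,0,-0.16,0,0,0],[0.2,0,0,-0.215,0,0,0.1],[0.2,-0.08,0.055,-0.215,0,0,0.25],[0.2,-0.17,0.11,-0.215,0,0,0.4],[0.2,-0.26,0.17,-0.215,0,0,0.55],[0.2,-0.3615,0.237,-0.215,0,0,0.709],[0.2,-0.3615,0.237,-0.215,0,0,0.709],[0.2,-0.3615,0.237,-0.215,0,0,0.709],[0.2,-0.3615,0.237,-0.215,0,0,0.709],[0.2,-0.3615,0.237,-0.215,0,0,0.709]]]'; python3 - <<'E'
from h import *
goal((603,-237,7,-4))
im,d=r.get_image("wrist");cv2.imwrite("pics/w4.png",im[:,:,::-1])
E
```

```text
clock: 13.3
tool_pos: [0.6022, -0.2365, 0.111]
tcp_rot: [0.0, 0.731, 0.682, 0.0]
contact_force: [-0.6, 0.7, -1.1]
gripper_width: 0.0304
grasp_force: 40.2
t 13.30 tcp [ 602.2 -236.5  111. ] yaw -4.0 j [-0.37  0.6   0.23  1.21 -0.    1.27] w 30.4 F [-0.6  0.7 -1.1] g 40.2
row [-0.0008  0.0015  0.208 ] [0.001 0.    0.001]
```

View pics/w4.png

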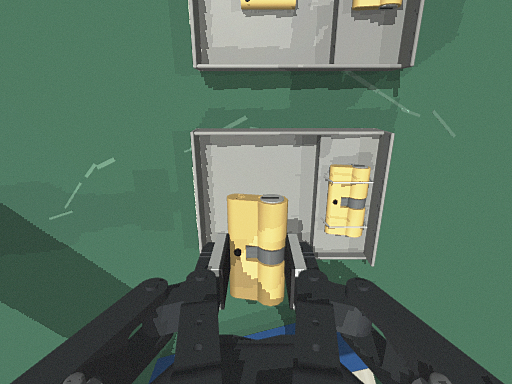

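The double cylinder is held above its tray. The tray's left rim, its +y side, runs (192,132)–(393,132) in the image.

```bash
python3 - <<'E'
from h import *
a,b=onplane("wrist",[(192,131),(393,131)],.025)*1000
e=(b-a)/np.linalg.norm(b-a);n=np.array([-e[1],e[0]])
print(a,b,np.linalg.norm(b-a),"bay",(a+b)/2-25*e-60*n)
E
```

```text
[ 555.35303122 -177.51675035] [ 717.80081604 -188.91846098] 162.84741876179226 bay [ 607.43739355 -241.3199962 ]
```

```bash
python3 -m jog '[[[0.2,-0.004,0.007,0.08,0,0,0],[0.2,-0.004,0.007,0.15,0,0,0],[0.2,-0.004,0.007,0.185,0,0,0],[0.2,-0.004,0.007,0.198,0,0,0],[0.2,-0.004,0.007,0.205,0,0,0],[0.2,-0.004,0.007,0.208,0,0,0],[0.2,-0.004,0.007,0.2095,0,0,0],[0.2,-0.004,0.007,0.21,0,0,0],[0.2,-0.004,0.007,0.211,0,0,0],[0.2,-0.004,0.007,0.211,0,0,0],[0.2,-0.004,0.007,0.211,0,0,0]]]'; python3 -c "
from h import *
goal()"
```

```text
clock: 14.72
tool_pos: [0.6069, -0.2396, 0.0059]
tcp_rot: [0.001, 0.731, 0.682, 0.0]
contact_force: [-1.8, 0.3, 5.7]
gripper_width: 0.0305
grasp_force: 40.9
t 14.72 tcp [ 606.9 -239.6    5.9] yaw -4.0 j [-0.38  0.7   0.13  0.99 -0.    1.26] w 30.5 F [-1.8  0.3  5.7] g 40.9
```

```bash
python3 -m jog '[[[0.5,0,0,0,0,0,0],[0.5,0,0,0,0,0,0],[0.55,0,0,0,0,0,0],[0.55,0,0,-0.04,0,0,0],[0.55,0,0,-0.14,0,0,0],[0.55,0,0,-0.24,0,0,0],[0.55,0,0,-0.28,0,0,0],[0.55,0,0,-0.28,0,0,0],[0.55,0,0,-0.28,0,0,0]]]'; python3 -c "
from h import *
look('w5',.012)
goal((425,2,145,32),(425,2,60,32))"
```

```text
clock: 15.85
tool_pos: [0.6054, -0.2389, 0.1427]
tcp_rot: [-0.001, 0.731, 0.682, -0.001]
contact_force: [-0.7, -0.3, -0.5]
gripper_width: 0.0468
grasp_force: 0.0
[263.   8.] 873 (array([622.4, -86.7]), array([41. , 12.5]), -4.1) zpct [ 9.1 12.2 13.6]
[356.   8.] 707 (array([702.5, -92.7]), array([36. , 13.2]), -4.1) zpct [24.3 28.8 33.8]
[258. 180.] 1727 (array([ 608.2, -240.3]), array([66.5, 32.4]), 85.9) zpct [11.3 14.3 19. ]
[333. 186.] 2004 (array([ 685.2, -252.8]), array([70.8, 36.2]), 86.0) zpct [25.9 29.3 34.1]
t 15.90 tcp [ 605.1 -238.8  142.2] yaw -4.0 j [-0.38  0.59  0.3   1.29  0.    1.26] w 47.0 F [-0.4  0.4  0. ] g 0.0
row [ 0.4555 -0.3927 -0.0037] [-0.004 -0.003 -0.8  ]
row [ 0.4553 -0.3922  0.1663] [-0.004 -0.003 -0.8  ]
```

```bash
python3 -m jog '[[[0.6,0.09,-0.08,-0.01,0,0,-0.16],[0.6,0.18,-0.16,-0.01,0,0,-0.32],[0.6,0.27,-0.24,-0.01,0,0,-0.48],[0.6,0.36,-0.31,-0.01,0,0,-0.64],[0.6,0.455,-0.393,-0.01,0,0,-0.8],[0.6,0.455,-0.393,-0.01,0,0,-0.8],[0.6,0.455,-0.393,-0.01,0,0,-0.8],[0.6,0.455,-0.393,-0.01,0,0,-0.8],[0.6,0.455,-0.393,-0.01,0,0,-0.8]]]'; python3 - <<'E'
from h import *
look('w6',.009)
goal((427,2,60,32),(427,2,3,32))
E
```

```text
clock: 17.02
tool_pos: [0.4266, 0.0005, 0.1491]
tcp_rot: [-0.0, 0.485, 0.874, -0.0]
contact_force: [0.0, -0.2, 0.1]
gripper_width: 0.0513
grasp_force: 0.0
[259. 177.] 2041 (array([427.9,   2.7]), array([87.6, 36. ]), -58.7) zpct [ 9.2 12.4 16.3]
[490. 258.] 1517 (array([714.,  66.]), array([67.8, 46.5]), 87.0) zpct [23.8 28.6 34.1]
t 17.07 tcp [426.4   0.6 149.1] yaw 31.9 j [ 0.    0.15 -0.33  1.09 -0.    1.02] w 51.5 F [-0.7  0.3 -0.3] g 0.0
row [0.0018 0.0025 0.1782] [-0.    -0.    -0.002]
row [0.0017 0.0026 0.2922] [-0.    -0.    -0.002]
```

View pics/w6.png

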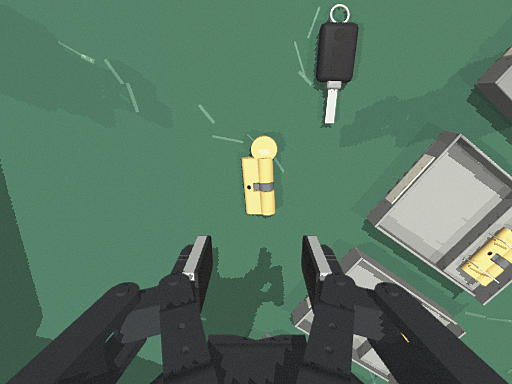

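The thumb-turn lies at (259,177), aligned with the fingers, with its turn at the top (263,148). The key at (337,60) is well clear. I descend.

```bash
python3 -m jog '[[[0.6,0.001,0.002,0.08,0,0,0],[0.6,0.001,0.002,0.17,0,0,0],[0.6,0.001,0.002,0.24,0,0,0],[0.6,0.001,0.002,0.27,0,0,0],[0.6,0.001,0.002,0.285,0,0,0],[0.6,0.001,0.002,0.2922,0,0,0],[0.6,0.001,0.002,0.2922,0,0,0],[0.6,0.001,0.002,0.2922,0,0,0],[0.6,0.001,0.002,0.2922,0,0,0]]]'; python3 -c "
from h import *
goal((427.2,2,3,31.6))"
```

```text
clock: 18.2
tool_pos: [0.4271, 0.0023, 0.0038]
tcp_rot: [0.001, 0.485, 0.875, 0.0]
contact_force: [0.2, -0.4, 0.5]
gripper_width: 0.0512
grasp_force: 0.0
t 18.20 tcp [427.1   2.3   3.8] yaw 32.0 j [ 0.01  0.35 -0.52  0.69 -0.    1.02] w 51.2 F [ 0.2 -0.4  0.5] g 0.0
row [-0.0007 -0.0001  0.0016] [0.001 0.001 0.009]
```

```bash
python3 -m jog '[[[0.6,0,0,0.0015,0,0,0],[0.3,0,0,0.0015,0,0,0],[0.2,0,0,0.0015,0,0,0],[0.2,0,0,0.0015,0,0,0],[0.2,0,0,0.0015,0,0,0],[0.2,0,0,0.0015,0,0,0],[0.2,0,0,0.0015,0,0,0]]]' 45; python3 -c "
from h import *
goal((427,2,110,32),(617,79,110,-3.5))"
```

```text
clock: 19.08
tool_pos: [0.4267, 0.0024, 0.0029]
tcp_rot: [0.0, 0.485, 0.875, 0.0]
contact_force: [-1.4, 0.5, 4.9]
gripper_width: 0.0302
grasp_force: 43.8
t 19.07 tcp [426.7   2.4   2.9] yaw 32.0 j [ 0.01  0.35 -0.53  0.69  0.    1.02] w 30.2 F [-1.4  0.5  4.9] g 43.8
row [-1.000e-03  1.000e-04 -2.141e-01] [0.001 0.    0.001]
row [-0.072   0.404  -0.2139] [ 0.001 -0.     0.79 ]
```

```bash
python3 -m jog '[[[0.2,0,0,-0.02,0,0,0],[0.2,0,0,-0.08,0,0,0],[0.2,0,0,-0.16,0,0,0],[0.2,0,0,-0.215,0,0,0.1],[0.2,-0.018,0.1,-0.215,0,0,0.27],[0.2,-0.036,0.2,-0.215,0,0,0.44],[0.2,-0.054,0.3,-0.215,0,0,0.61],[0.2,-0.072,0.404,-0.215,0,0,0.79],[0.2,-0.072,0.404,-0.215,0,0,0.79],[0.2,-0.072,0.404,-0.215,0,0,0.79],[0.2,-0.072,0.404,-0.215,0,0,0.79],[0.2,-0.072,0.404,-0.215,0,0,0.79]]]'; python3 - <<'E'
from h import *
goal((617,79,7,-3.5))
im,d=r.get_image("wrist");cv2.imwrite("pics/w7.png",im[:,:,::-1])
E
```

```text
clock: 20.58
tool_pos: [0.6162, 0.0784, 0.1107]
tcp_rot: [0.0, 0.729, 0.685, 0.0]
contact_force: [0.3, 0.4, -1.7]
gripper_width: 0.0306
grasp_force: 44.8
t 20.57 tcp [616.2  78.4 110.7] yaw -3.6 j [ 0.13  0.55  0.15  1.17 -0.    1.76] w 30.6 F [ 0.3  0.4 -1.7] g 44.8
row [0.0014 0.0016 0.2073] [ 0.     0.    -0.001]
```

View pics/w7.png

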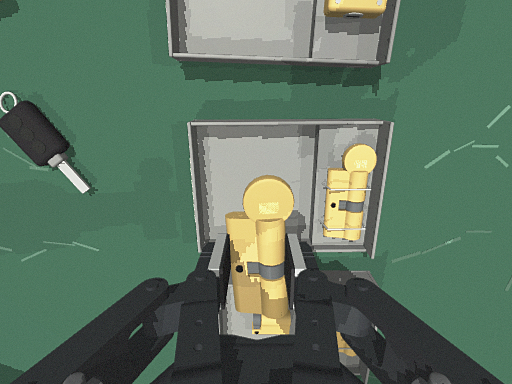

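The thumb-turn is held above its tray. Its +y rim runs (189,123)–(393,123), and the padlock tray's -y rim is at (168,58)–(388,63).

```bash
python3 - <<'E'
from h import *
a,b,c,d=onplane("wrist",[(189,122),(393,122),(168,58),(388,65)],.025)*1000
for a,b,s in((a,b,1),(c,d,-1)):
    e=(b-a)/np.linalg.norm(b-a);n=np.array([-e[1],e[0]])
    print(np.linalg.norm(b-a),"bay",(a+b)/2-25*e-60*s*n,np.degrees(np.arctan2(e[1],e[0])))
E
```

```text
163.39409702463303 bay [620.30054144  81.01988617] -3.60500520628051
165.13994089935807 bay [621.22041559 246.16359338] -5.255208611262441
```

```bash
python3 -m jog '[[[0.2,0.004,0.0065,0.08,0,0,0],[0.2,0.004,0.0065,0.15,0,0,0],[0.2,0.004,0.0065,0.185,0,0,0],[0.2,0.004,0.0065,0.198,0,0,0],[0.2,0.004,0.0065,0.205,0,0,0],[0.2,0.004,0.0065,0.2075,0,0,0],[0.2,0.004,0.0065,0.209,0,0,0],[0.2,0.004,0.0065,0.2095,0,0,0],[0.2,0.004,0.0065,0.21,0,0,0],[0.2,0.004,0.0065,0.21,0,0,0],[0.2,0.004,0.0065,0.21,0,0,0]]]'; python3 -c "
from h import *
goal()"
```

```text
clock: 22.0
tool_pos: [0.6209, 0.0808, 0.006]
tcp_rot: [0.0, 0.729, 0.685, 0.001]
contact_force: [-1.6, -0.1, 6.0]
gripper_width: 0.0302
grasp_force: 45.7
t 22.00 tcp [620.9  80.8   6. ] yaw -3.5 j [0.13 0.66 0.04 0.95 0.   1.76] w 30.2 F [-1.6 -0.1  6. ] g 45.7
```

```bash
python3 -m jog '[[[0.5,0,0,0,0,0,0],[0.5,0,0,0,0,0,0],[0.55,0,0,0,0,0,0],[0.55,0,0,-0.04,0,0,0],[0.55,0,0,-0.14,0,0,0],[0.55,0,0,-0.24,0,0,0],[0.55,0,0,-0.28,0,0,0],[0.55,0,0,-0.28,0,0,0],[0.55,0,0,-0.28,0,0,0]]]'; python3 -c "
from h import *
look('w8',.012)
goal((400,257,145,8))"
```

```text
clock: 23.12
tool_pos: [0.6193, 0.0805, 0.1434]
tcp_rot: [-0.001, 0.729, 0.685, -0.001]
contact_force: [0.4, -0.4, -0.8]
gripper_width: 0.0469
grasp_force: 0.0
[17.  8.] 585 (array([424.1, 246.9]), array([35.4, 15.3]), 8.0) zpct [ 4.7 15.5 17.9]
[338.  14.] 1592 (array([699.5, 223.5]), array([46.2, 23.1]), -3.6) zpct [30.9 35.  36.1]
[260. 179.] 2193 (array([623.3,  80.6]), array([86.7, 36. ]), 86.0) zpct [11.8 14.9 18.9]
[334. 184.] 2551 (array([698.8,  71.3]), array([92.8, 40.7]), 81.9) zpct [26.3 29.8 34.1]
[269. 303.] 648 (array([623.2, -72.8]), array([41.3, 32.4]), -3.5) zpct [11.  14.2 19.1]
t 23.18 tcp [619.1  80.5 142.9] yaw -3.5 j [ 0.13  0.54  0.21  1.25 -0.    1.76] w 47.1 F [-0.7  0.2  0.5] g 0.0
row [ 0.3253 -0.459  -0.0028] [-0.005  0.    -0.256]
```

```bash
python3 -m jog '[[[0.8,0.07,-0.1,-0.01,0,0,-0.06],[0.8,0.14,-0.2,-0.01,0,0,-0.12],[0.8,0.21,-0.3,-0.01,0,0,-0.18],[0.8,0.28,-0.4,-0.01,0,0,-0.256],[0.8,0.325,-0.459,-0.01,0,0,-0.256],[0.8,0.325,-0.459,-0.01,0,0,-0.256],[0.8,0.325,-0.459,-0.01,0,0,-0.256],[0.8,0.325,-0.459,-0.01,0,0,-0.256],[0.8,0.325,-0.459,-0.01,0,0,-0.256]]]'; python3 - <<'E'
from h import *
look('w9',.012)
goal((412,257,3,8))
E
```

```text
clock: 24.3
tool_pos: [0.4019, 0.2563, 0.1497]
tcp_rot: [0.0, 0.657, 0.754, -0.0]
contact_force: [0.7, -0.6, 0.1]
gripper_width: 0.0683
grasp_force: 0.0
[202.  84.] 2289 (array([341.9, 345.5]), array([65.3, 41.7]), 62.6) zpct [11.6 17.3 18.6]
[267. 179.] 1257 (array([414.4, 258.5]), array([39.5, 37.2]), 7.6) zpct [16.2 17.7 18.8]
[505. 243.] 410 (array([690.8, 218.6]), array([45.3, 18.7]), -65.8) zpct [22.  28.2 35.4]
[483. 334.] 515 (array([723.6,  89.3]), array([45.8, 29.6]), -36.4) zpct [25.4 30.9 33.9]
t 24.35 tcp [401.8 256.4 149.8] yaw 7.9 j [ 0.57  0.25 -0.2   1.12 -0.    2.  ] w 68.1 F [ 0.3 -0.4 -1.4] g 0.0
row [-0.0015  0.0204  0.2936] [-0.     0.    -0.002]
```

View pics/w9.png

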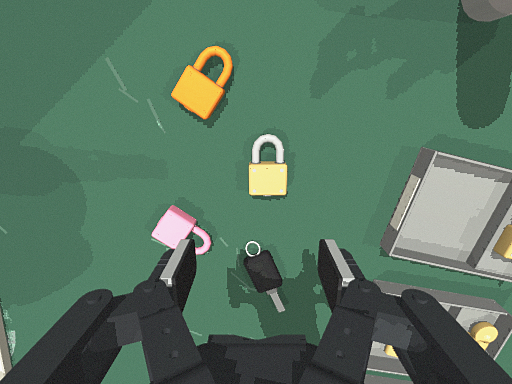

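The padlock body is at (267,180), square to the fingers, with its shackle towards +y. The pink padlock (180,230) and key (262,268) are clear of the finger paths. I descend.

```bash
python3 -m jog '[[[0.7,0,0.023,0.08,0,0,0],[0.7,0,0.023,0.17,0,0,0],[0.7,0,0.023,0.24,0,0,0],[0.7,0,0.023,0.27,0,0,0],[0.7,0,0.023,0.285,0,0,0],[0.7,0,0.023,0.291,0,0,0],[0.7,0,0.023,0.291,0,0,0],[0.7,0,0.023,0.291,0,0,0],[0.7,0,0.023,0.291,0,0,0]]]'; python3 -c "
from h import *
goal((413.5,257,4,8))"
```

```text
clock: 25.48
tool_pos: [0.413, 0.2589, 0.0051]
tcp_rot: [0.0, 0.656, 0.755, 0.001]
contact_force: [0.5, -0.2, -0.2]
gripper_width: 0.0599
grasp_force: 0.0
t 25.48 tcp [413.  258.9   5.1] yaw 8.0 j [ 0.56  0.44 -0.37  0.76  0.    1.99] w 59.9 F [ 0.5 -0.2 -0.2] g 0.0
row [-0.0039  0.0005  0.0023] [ 0.002 -0.001 -0.   ]
```

```bash
python3 -m jog '[[[0.7,-0.003,0,0.002,0,0,0],[0.4,-0.003,0,0.002,0,0,0],[0.3,-0.003,0,0.002,0,0,0],[0.3,-0.003,0,0.002,0,0,0],[0.3,-0.003,0,0.002,0,0,0],[0.3,-0.003,0,0.002,0,0,0],[0.3,-0.003,0,0.002,0,0,0]]]' 45; python3 -c "
from h import *
goal((413,257,110,8),(618.5,230.5,110,-5.5))"
```

```text
clock: 26.35
tool_pos: [0.4129, 0.2571, 0.0037]
tcp_rot: [0.0, 0.656, 0.755, 0.0]
contact_force: [-0.5, -2.1, 5.2]
gripper_width: 0.0389
grasp_force: 46.6
t 26.35 tcp [412.9 257.1   3.7] yaw 8.0 j [ 0.56  0.44 -0.37  0.76 -0.    1.99] w 38.9 F [-0.5 -2.1  5.2] g 46.6
row [-2.000e-04  2.000e-04 -2.125e-01] [ 0.  0. -0.]
row [-0.1098  0.3998 -0.2124] [0.  0.  0.3]
```

```bash
python3 -m jog '[[[0.3,0,0,-0.02,0,0,0],[0.3,0,0,-0.08,0,0,0],[0.3,0,0,-0.16,0,0,0],[0.3,0,0,-0.2125,0,0,0],[0.3,-0.028,0.1,-0.2125,0,0,0.1],[0.3,-0.055,0.2,-0.2125,0,0,0.2],[0.3,-0.083,0.3,-0.2125,0,0,0.3],[0.3,-0.11,0.4,-0.2125,0,0,0.3],[0.3,-0.11,0.4,-0.2125,0,0,0.3],[0.3,-0.11,0.4,-0.2125,0,0,0.3],[0.3,-0.11,0.4,-0.2125,0,0,0.3]]]'; python3 - <<'E'
from h import *
goal((618.5,230.5,7.5,-5.5))
im,d=r.get_image("wrist");cv2.imwrite("pics/w10.png",im[:,:,::-1])
E
```

```text
clock: 27.72
tool_pos: [0.6172, 0.2307, 0.1098]
tcp_rot: [-0.0, 0.74, 0.673, -0.0]
contact_force: [0.1, 0.1, -2.7]
gripper_width: 0.0385
grasp_force: 46.1
t 27.73 tcp [617.2 230.7 109.8] yaw -5.5 j [0.36 0.63 0.28 1.22 0.   2.02] w 38.5 F [ 0.1  0.1 -2.7] g 46.1
row [-2.000e-04  2.900e-03  2.047e-01] [-0.001  0.     0.001]
```

View pics/w10.png

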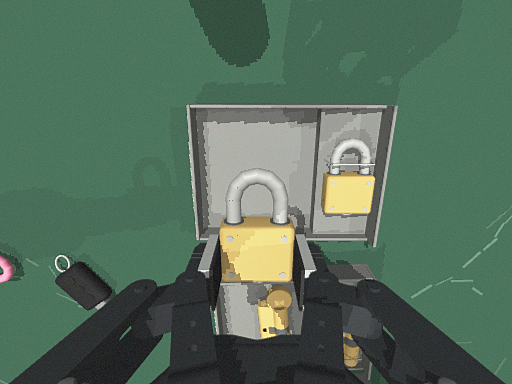

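The padlock is held above its tray with the shackle towards the +y wall. The tray's +y rim runs (188,106)–(396,106).

```bash
python3 - <<'E'
from h import *
a,b=onplane("wrist",[(188,105),(396,105)],.025)*1000
e=(b-a)/np.linalg.norm(b-a);n=np.array([-e[1],e[0]])
print(np.linalg.norm(b-a),"bay",(a+b)/2-25*e-60*n,"target",(a+b)/2-25*e-75*n,np.degrees(np.arctan2(e[1],e[0])))
E
```

```text
163.02484050428941 bay [622.69998867 246.28675285] target [621.26355231 231.35568958] -5.495203562563589
```

```bash
python3 -m jog '[[[0.3,0.001,0.0065,0.08,0,0,0],[0.3,0.001,0.0065,0.15,0,0,0],[0.3,0.001,0.0065,0.18,0,0,0],[0.3,0.001,0.0065,0.194,0,0,0],[0.3,0.001,0.0065,0.202,0,0,0],[0.3,0.001,0.0065,0.2045,0,0,0],[0.3,0.001,0.0065,0.206,0,0,0],[0.3,0.001,0.0065,0.2065,0,0,0],[0.3,0.001,0.0065,0.207,0,0,0],[0.3,0.001,0.0065,0.207,0,0,0],[0.3,0.001,0.0065,0.207,0,0,0]]]'; python3 -c "
from h import *
goal()"
```

```text
clock: 29.15
tool_pos: [0.6221, 0.2307, 0.0069]
tcp_rot: [0.0, 0.74, 0.672, 0.0]
contact_force: [-0.4, -0.9, 2.8]
gripper_width: 0.0387
grasp_force: 46.5
t 29.15 tcp [622.1 230.7   6.9] yaw -5.5 j [ 0.36  0.72  0.17  1.02 -0.    2.02] w 38.7 F [-0.4 -0.9  2.8] g 46.5
```

Contact is felt (about 4.5 N change). I release, lift, and check with the top camera.

```bash
python3 -m jog '[[[0.6,0,0,0,0,0,0],[0.6,0,0,0,0,0,0],[0.6,0,0,0,0,0,0],[0.6,0,0,-0.04,0,0,0],[0.6,0,0,-0.14,0,0,0],[0.6,0,0,-0.24,0,0,0],[0.6,0.1,-0.2,-0.3,0,0,0],[0.6,0.1,-0.3,-0.3,0,0,0],[0.6,0.1,-0.4,-0.3,0,0,0],[0.6,0.1,-0.5,-0.3,0,0,0],[0.6,0.1,-0.6,-0.3,0,0,0],[0.6,0.1,-0.6,-0.3,0,0,0],[0.6,0.1,-0.6,-0.3,0,0,0]]]'; python3 - <<'E'
from h import *
goal()
im,d=r.get_image("top");cv2.imwrite("pics/top1.png",cv2.resize(im[60:300,100:440,::-1],(800,565),interpolation=cv2.INTER_CUBIC))
E
```

```text
clock: 30.78
tool_pos: [0.3285, 0.3098, 0.1568]
tcp_rot: [0.0, 0.74, 0.673, 0.001]
contact_force: [0.3, -0.3, 0.1]
gripper_width: 0.0509
grasp_force: 0.0
t 30.77 tcp [328.5 309.8 156.8] yaw -5.5 j [ 0.76  0.19 -0.26  1.12 -0.    2.42] w 50.9 F [ 0.3 -0.3  0.1] g 0.0
```

View pics/top1.png

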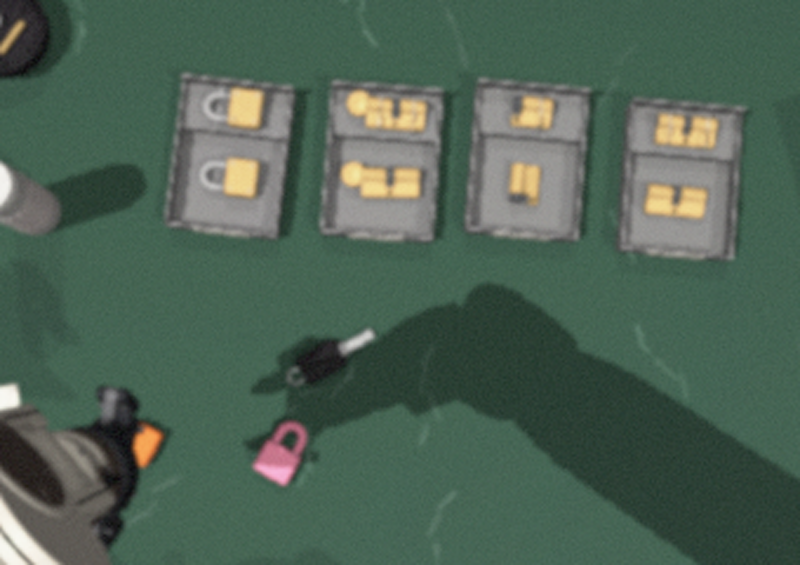

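All four locks lie in their matching bays, at (230,177), (380,182), (524,183) and (676,201). The key is at (325,360) and the spray can has not moved, so I hand in.

```bash
python3 -c "
from h import *
print(r.sign_off())"
```

```text
the job is handed in; nothing more can be done
None
```

All four locks were set down flat in the bays of their matching trays, with the car key and spray can left where they were, and the job was handed in at about 31 s on the robot's clock.

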